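# Put the box cutter away in its drawer

### The arm

A 7-joint arm with a two-finger parallel gripper is mounted at the origin on the work surface. World frame = base frame: x ahead of the robot, y to its left, z up, the work surface at z = 0. Lengths are in m, angles in rad, forces in N, time in s.
With the tool pointing down it reaches from about 0.425 to 0.875 m from the base axis. Payload 4.7 kg.
Tool frame: the origin (TCP) lies at the very end of the fingers, on their centre line; the grasp point (between the pads) lies 19 mm behind it (r.grip_depth is the distance from the TCP to the grasp point, in m); z points along the fingers, y is the direction in which the jaws open and shut (so a half turn about z gives the same grasp; the last joint's range is limited). The gripper opens to 85 mm and grips with 20 to 120 N. Pads are 22 mm wide; open, the fingers measure 114 mm over their backs; the gripper's body (76 mm by 85 mm) begins 54 mm behind the grasp point. The pads swing forward as they close: fully open they stand 13 mm farther back than shut.
Start: joints at [-1.288, 0.321, -0.07, 1.45, 0.023, 1.371, -0.057], TCP at [0.173, 0.627, 0.231] pointing down, gripper open.
Joint ranges: [-2.86, 2.86], [-0.3, 2.09], [-1.38, 1.24], [0.06, 2.45], [-1.56, 4.7], [0.09, 2.05], [-2.69, 2.69]. Speed limits (rad/s): [2.57, 2.57, 3.14, 3.14, 3.14, 3.14, 3.14].

### API

Orientations are given as [roll, pitch, yaw] about the fixed x, y, z axes, in that order (R = Rz(yaw) Ry(pitch) Rx(roll)).
In Python, from station import r gives the robot as it stands.
- The arm moves only by the tool apply_moves, never from a script. Its arguments are lists of equal length, an entry for each row: "twist": the turn, a rotation vector about the tool's x, y, z in degrees, a list of three; "dp": the shift along the tool's x, y, z in cm, a list of three; "fingers": the gripper command: -1 is shut, 1 is fully open, values between are in proportion. A call has 1 to 8 rows; each row shifts and turns the commanded pose from where the row before left it, along the tool's axes as they then stand; what a row does not reach is not made up. A row lasts 1/10 s, in which the tool goes at most 50 mm and 8.59 degrees, less where a joint would pass 70% of its speed; a pose out of reach is approached as far as the arm can. A call with a gripper value outside its range is refused whole. The fingers move at their own pace and stop on an object; "squeeze" is the grip in N (left out, the last holds). Time passes only in rows, so rows that do not move let the fingers close. It gives the time, the measured TCP pose, the force and the opening at its end, in the units of the state.
- r.get_obs(): the state, without advancing time (a new reading comes with each control period).
- r.grab_frame(name): name is "scene" or "top" or "wrist"; returns a dict with "frame" (400x640x3 uint8, red, green, blue), "fx", "fy", "cx", "cy" (pixels), "view" (4x4, takes a point from world to camera coordinates); the wrist camera has in their place "hand_eye" (4x4, takes a point from camera to tool coordinates, whose origin is the TCP and whose axes are the flange's). Camera axes: x right, y up, looking along -z (the intrinsics and any distortion apply to the point x, -y, -z); pixel columns grow to the right and rows downward; lengths in m; the calibration is good to about 2 mm. A picture is of the moment at which its call begins: read the wrist's pose just before it. There is no depth.
- r.close_job(): hands the job in, once; it reports no verdict.
The state is a dict: "t": time; "joint_positions": joint angles; "joint_vel": joint speeds; "tau": joint torques, N m; "position": TCP position; "ee_rot": TCP orientation; "contact_force": force on the tool from outside, world axes, zero at the start; "wrist_torque": the same for the moment, N m; "gripper_width": finger opening in m.
Only numpy, scipy, OpenCV 4.12 (cv2) and the standard library are available. Lean on these libraries where they do the work, as an engineer would, in place of code of your own. Each camera call takes 0.05 s, during which the arm holds its last target. There are 200 camera calls.

### The job

The parcel is packed, so put the box cutter away: pull the upper drawer of the bench-top unit open by its handle, lay the cutter down flat inside the shallow tray in that drawer without dropping it, and push the drawer fully shut again. Leave the scissors, the tape dispenser, the lower drawer and the spare tape roll in the drawer as they are.

Things in the scene. Friction and masses are not known exactly. Their poses are not given: they have to be found in the camera images.
- unit: The fixed bench-top unit of pale plywood, 344 mm wide, 272 mm deep, 190 mm high, with two drawers one above the other. Origin: middle of the lower front edge of its carcass, on the bench; x runs level from the front to the back of the unit, y to its left as seen from the front, z up. The drawers slide out along -x. Closed, the drawer fronts (15 mm thick) stand from x = 0 to x = -15 mm.
- upper_drawer (a joint): How far the upper drawer is out, in m: 0 fully shut, 0.185 fully out against its stop. It may start up to 8 mm ajar. It runs on slides with about 2 N of friction plus 6 N per m/s, and stays where it is left. Drawer and front weigh about 1.1 kg.
- upper_pull (a point): The handle of the upper drawer: a level round steel bar, 12 mm thick, 150 mm long along its y, on two 10 mm posts 60 mm either side of its middle. This point is the middle of the bar, 160 mm above the bench and 30 mm below the top of the unit. Its x runs from the bar towards the drawer front; the bar's axis stands 42 mm out from the drawer front, which leaves a gap of 36 mm behind it. It moves with the drawer; its axes are parallel to those of the unit.
- lower_drawer (a joint): How far the lower drawer is out, in m; it starts shut (0) and is to stay so. Its handle is the same bar, 71 mm above the bench, 89 mm below the upper one.
- upper_floor (a point): Point on the middle line of the upper drawer's inner floor, 91 mm behind the inside of its front, 109 mm above the bench; it moves with the drawer, axes parallel to the unit's. The drawer is 238 mm long inside from front to back and divided by a 6 mm board along the slide into a left and a right compartment, each 145 mm wide, middles 75 mm left and right of the drawer's middle; its sides reach 54 mm above its floor, the dividing board 46 mm.
- tray_in (a point): The shallow open grey plastic tray that lies loose on the floor of one of the two compartments of the upper drawer (left or right varies), with its front end near the drawer front: 172 mm long (its x, along the drawer's slide), 116 mm wide, 11 mm high, walls and floor 3 mm. This point is the middle of its inner floor (166 mm by 110 mm), 112 mm above the bench. It weighs 0.16 kg and rides with the drawer, but can slip a little.
- cutter_mid (a point): The box cutter, lying on its side on the bench: a slim metal knife body with a dark grip panel, 140 mm long (its x, nose to +x), 34 mm wide (y) and 22 mm high (z); the nose is narrower, and a small black thumb slider (x = 10 to 34 mm) stands 4 mm out of its +y edge. Blade retracted. This point is the middle of its length and width, half-way up; it is 34 mm wide from x = -70 mm to x = 37 mm. About 0.1 to 0.2 kg. The balance lies near x = -3 mm.
- scissors: Shut scissors, steel blades and two black finger loops, 210 mm long (x, from the loops at -x to the tips at +x), 88 mm wide over the loops, 12 mm high, lying on the bench beside the cutter (which of the two is nearer to the unit varies). Origin: near the pivot, at bench height. Not to be moved.
- dispenser: Hand tape dispenser lying on its side on the bench, about 145 by 210 mm and 57 mm high: steel frame, brown tape roll, black pistol grip to -y. Origin: at bench height near the roll's middle. Not to be moved.
- roll: Spare roll of brown carton tape, 100 mm across, 76 mm hole, 48 mm high, lying flat in the other compartment of the upper drawer. Origin: centre of its underside. It stays in the drawer.
Things that resemble listed ones, but are neither listed nor needed, are in the scene too. There is more than one size of the part that bears cutter_mid; the job needs the smallest.

How it is judged:
By the outcome, as a careful person would: the job done as asked, in the order asked, and still so for the second after the job is handed in, with the robot touching nothing.
It also fails if it takes over 70 s, if anything falls off the work surface, if the arm or the gripper's body presses on something with over 40 N, if the wrist force passes 120 N, or if a joint passes its speed limit or range.

## Working session

There is one attempt and no reset: what is moved stays moved. The work goes in short steps, Python scripts to look and compute and a tool call to move; the robot and the scene stay as the last step left them, time stands still between calls to the robot, and variables do not carry over. Pictures are saved under pics/ and viewed, about 8 in all and at most 12, crops included, and the job is handed in when it is done.

Besides the shell and the picture viewer there is one more tool, called by a JSON object that holds its "name" and its "arguments", one argument or row to a line. apply_moves: Moves the arm, as the interface text tells. Its arguments: {"type":"object","properties":{"twist":{"type":"array"},"dp":{"type":"array"},"fingers":{"type":"array"},"squeeze":{"type":"number"}},"required":["twist","dp","fingers"]}

```bash
ls; mkdir -p pics; python3 - <<'E'
from station import r
import cv2,numpy as np
o=r.get_obs();print({k:np.round(v,3) for k,v in o.items()})
for n in("scene","top"):
    f=r.grab_frame(n);cv2.imwrite(f"pics/{n}0.png",f["frame"][:,:,::-1]);print(n,{k:np.round(v,4) for k,v in f.items() if k!="frame"})
E
```

```text
pics
{'t': np.float64(0.0), 'joint_positions': array([-1.288,  0.322, -0.07 ,  1.452,  0.023,  1.371, -0.057]), 'joint_vel': array([-0.   , -0.001, -0.   ,  0.001, -0.001, -0.   , -0.   ]), 'tau': array([ 1.0000e-03, -4.9359e+01, -3.8200e-01, -3.1433e+01,  1.3000e-02,
        1.1000e-02, -0.0000e+00]), 'position': array([0.173, 0.626, 0.23 ]), 'ee_rot': array([-3.14 ,  0.   ,  2.873]), 'contact_force': array([0.149, 0.005, 0.158]), 'wrist_torque': array([-0.045, -0.009,  0.017]), 'gripper_width': np.float64(0.085)}
scene {'fx': np.float64(388.125), 'fy': np.float64(388.125), 'cx': np.float64(320.0455), 'cy': np.float64(199.9085), 'view': array([[-0.8857,  0.4643, -0.0033,  0.3836],
       [-0.3485, -0.66  ,  0.6655,  0.2137],
       [ 0.3068,  0.5906,  0.7464, -1.4839],
       [ 0.    ,  0.    ,  0.    ,  1.    ]])}
top {'fx': np.float64(370.5973), 'fy': np.float64(370.5973), 'cx': np.float64(312.9345), 'cy': np.float64(202.9318), 'view': array([[-0.0124, -0.9998,  0.0124,  0.1766],
       [ 0.9977, -0.0116,  0.0667, -0.4947],
       [-0.0665,  0.0132,  0.9977, -1.3005],
       [ 0.    ,  0.    ,  0.    ,  1.    ]])}
```

View pics/scene0.png

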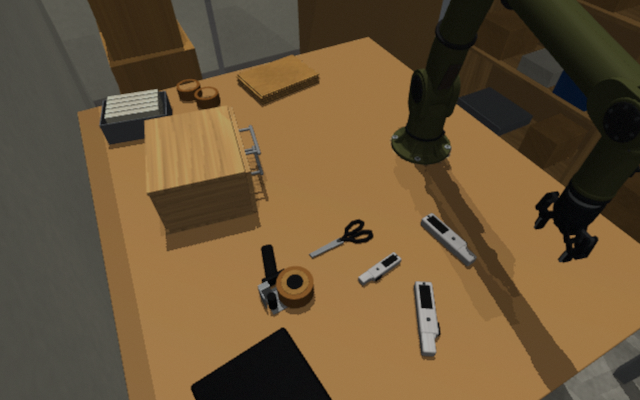

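View pics/top0.png

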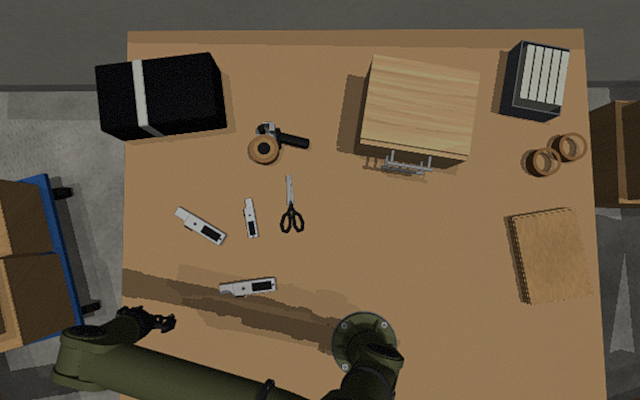

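The top view shows the smallest cutter at about (250,217), left of the scissors at (290,205). The unit's top has corners near (372,55), (480,72), (468,158) and (360,140), and the handles are at about (405,163). I'll measure these next.

```bash
cat > h.py <<'E'
from station import r
import cv2,numpy as np
from scipy.spatial.transform import Rotation as Ro
np.set_printoptions(suppress=True,precision=4)
def cam(f,o=None):
    if "view" in f: return np.linalg.inv(f["view"])
    T=np.eye(4);T[:3,:3]=Ro.from_euler("xyz",o["ee_rot"]).as_matrix();T[:3,3]=o["position"];return T@f["hand_eye"]
def ray(f,uv,z,o=None):
    C=cam(f,o);uv=np.atleast_2d(uv).astype(float)
    d=np.c_[(uv[:,0]-f["cx"])/f["fx"],-(uv[:,1]-f["cy"])/f["fy"],-np.ones(len(uv))]@C[:3,:3].T
    return C[:3,3]+d*((z-C[2,3])/d[:,2])[:,None]
def proj(f,P,o=None):
    V=np.linalg.inv(cam(f,o));p=np.atleast_2d(P)@V[:3,:3].T+V[:3,3]
    return np.c_[f["cx"]+f["fx"]*p[:,0]/-p[:,2],f["cy"]-f["fy"]*p[:,1]/-p[:,2]]
def snap(n,name):
    o=r.get_obs();f=r.grab_frame(n);cv2.imwrite(f"pics/{name}.png",f["frame"][:,:,::-1]);return f,o
E
python3 - <<'E'
from h import *
f,o=snap("top","top1");im=f["frame"];hsv=cv2.cvtColor(im,cv2.COLOR_RGB2HSV)
m=((hsv[...,1]<50)&(hsv[...,2]>110)).astype(np.uint8); m[:180]=0;m[300:]=0;m[:,:170]=0;m[:,320:]=0
m=cv2.morphologyEx(m,cv2.MORPH_CLOSE,np.ones((9,9)))
for c in cv2.findContours(m,0,2)[0]:
    if cv2.contourArea(c)>30:
        R=cv2.minAreaRect(c);b=ray(f,cv2.boxPoints(R),.022);print(np.round(R[0]),b[:,:2].mean(0),np.linalg.norm(b[1]-b[0]),np.linalg.norm(b[2]-b[1]),b[:,:2].ravel())
# unit top
print(hsv[100,420],hsv[100,300],hsv[150,410],hsv[200,400])
m=((hsv[...,2]>165)).astype(np.uint8); m[:,:340]=0;m[:,490:]=0;m[:45]=0;m[165:]=0
m=cv2.morphologyEx(cv2.morphologyEx(m,cv2.MORPH_CLOSE,np.ones((5,5))),cv2.MORPH_OPEN,np.ones((5,5)))
c=max(cv2.findContours(m,0,2)[0],key=cv2.contourArea);q=cv2.approxPolyDP(c,6,True)[:,0];print(q);p=ray(f,q,.19);print(p);print(np.linalg.norm(p-np.roll(p,-1,0),axis=1))
big=cv2.resize(im[40:190,330:500],None,fx=4,fy=4,interpolation=2);b2=cv2.resize(im[160:260,220:330],None,fx=4,fy=4,interpolation=2)
out=np.zeros((600,800,3),np.uint8);out[:,:680]=big;cv2.imwrite("pics/unit.png",out[:,:680,::-1])
E
```

```text
[247. 288.] [0.204  0.4033] 0.19388417866156948 0.04565882240494499 [0.2139 0.5027 0.2391 0.3105 0.1939 0.304  0.1689 0.4959]
[198. 226.] [0.4216 0.5735] 0.04483538739719581 0.1932015933740195 [0.453  0.6671 0.4915 0.6442 0.3899 0.4798 0.3518 0.5031]
[250. 218.] [0.4475 0.3931] 0.03394409993838978 0.13950045215881685 [0.514  0.4204 0.5188 0.3868 0.3809 0.3659 0.3762 0.3993]
[290. 192.] [0.5344 0.2514] 0.021255139707349716 0.08879848064997395 [0.5789 0.2617 0.5787 0.2404 0.4899 0.2412 0.4901 0.2623]
[ 21  94 163] [ 15 109 147] [ 20  97 168] [ 17 108 147]
[[376 140]
 [384 145]]
[[ 0.6797 -0.0263  0.19  ]
 [ 0.6637 -0.0509  0.19  ]]
[0.0294 0.0294]
```

View pics/unit.png

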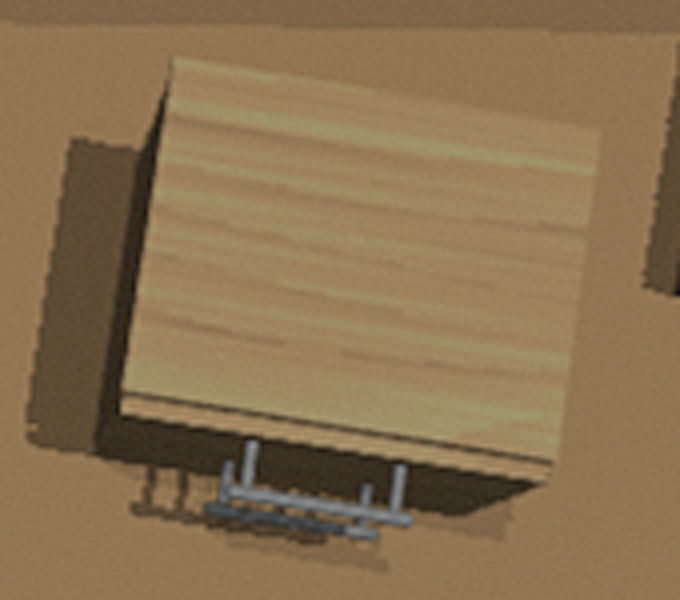

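The close view shows the carcass front edge from (122,395) to (553,462) in crop pixels. The upper bar runs from (228,490) to (412,520), with the lower bar below it, and the back corners are at (172,60) and (600,128). Next I compute the poses.

```bash
cat >> h.py <<'E'
def plan(xyz,yawdeg,n=None):
    """tool-down target -> total tool-z turn (deg) first, then shift in tool axes after the turn (cm)"""
    o=r.get_obs();e=o["ee_rot"];y0=np.degrees(e[2]);dy=(yawdeg-y0+180)%360-180
    R=Ro.from_euler("xyz",[180,0,yawdeg],degrees=True)
    d=R.inv().apply(np.array(xyz)-o["position"])*100
    print("pos",o["position"],"rpy",np.degrees(e).round(1),"w",o["gripper_width"],"F",o["contact_force"].round(1),"t",o["t"])
    print("turn tool z deg",round(-dy,1),"then dp cm",d.round(2), "j",o["joint_positions"].round(2))
E
python3 - <<'E'
from h import *
f=r.grab_frame("top")
q=lambda *a:np.array(a)/4.+[330,40]-.4
p=ray(f,q((172,60),(600,128),(122,395),(553,462)),.19)[:,:2];print(p,np.linalg.norm(p[0]-p[1]),np.linalg.norm(p[2]-p[3]),np.linalg.norm(p[0]-p[2]))
for a,b in((0,1),(2,3)):
    d=p[a]-p[b];print("yaw",-np.degrees(np.arctan2(d[0],d[1])))
print("front mid",(p[2]+p[3])/2)
b=ray(f,q((228,490),(412,520)),.16)[:,:2];d=b[0]-b[1];print("bar",b,b.mean(0),np.linalg.norm(d),-np.degrees(np.arctan2(d[0],d[1])))
l=ray(f,q((208,508),(378,536)),.071)[:,:2];print("lower bar",l.mean(0))
plan([b.mean(0)[0],b.mean(0)[1],.26],81)
E
```

```text
[[ 0.9542 -0.022 ]
 [ 0.8965 -0.3608]
 [ 0.6854  0.0233]
 [ 0.6292 -0.3125]] 0.34367423219758997 0.3404905552041145 0.27257838393376027
yaw -9.6668510879554
yaw -9.497080317772712
front mid [ 0.6573 -0.1446]
bar [[ 0.615  -0.0641]
 [ 0.5894 -0.2107]] [ 0.6022 -0.1374] 0.14880455922456076 -9.932436363882374
lower bar [ 0.6024 -0.1385]
pos [0.1726 0.6263 0.2306] rpy [-179.9    0.   164.6] w 0.0854317150468186 F [0.1 0.1 0.4] t 0.2
turn tool z deg 83.6 then dp cm [-68.72  54.38  -2.94] j [-1.29  0.32 -0.07  1.45  0.02  1.37 -0.06]
```

{"name": "apply_moves", "arguments": {
  "twist": [
    [0,0,2],
    [0,0,4.2],
    [0,0,4.2],
    [0,0,4.2],
    [0,0,4.2],
    [0,0,4.2],
    [0,0,4.2],
    [0,0,4.2]
  ],
  "dp": [
    [-2.2,0,-1],
    [-4.7,0,-1],
    [-4.7,0,-1],
    [-4.7,0,-1],
    [-4.7,0,-1],
    [-4.7,0,-1],
    [-4.7,0,-1],
    [-4.7,0,0]
  ],
  "fingers": [1,1,1,1,1,1,1,1],
  "squeeze": 60
}}

```text
t: 1.0
position: [0.4792, 0.456, 0.3038]
ee_rot: [3.138, 0.001, 2.319]
contact_force: [0.7, 0.0, -0.3]
gripper_width: 0.085
```

{"name": "apply_moves", "arguments": {
  "twist": [
    [0,0,4.2],
    [0,0,4.2],
    [0,0,4.2],
    [0,0,4.2],
    [0,0,4.2],
    [0,0,4.2],
    [0,0,4.2],
    [0,0,4.2]
  ],
  "dp": [
    [-4.7,0,0],
    [-4.7,0,0],
    [-4.7,0,0],
    [-4.7,0,0],
    [-4.7,0,0],
    [-4.7,0,0],
    [-4.7,0,0],
    [-4.7,0,0]
  ],
  "fingers": [1,1,1,1,1,0.2,0.2,0.2]
}}

```text
t: 1.8
position: [0.6536, 0.1287, 0.302]
ee_rot: [3.141, 0.001, 1.733]
contact_force: [-0.0, 0.9, -0.1]
gripper_width: 0.0511
```

```bash
python3 - <<'E'
from h import *
plan([.602,-.137,.24],80.3)
E
```

```text
pos [0.6536 0.1287 0.302 ] rpy [179.9   0.   99.3] w 0.0510580715891683 F [-0.   0.9 -0.1] t 1.8
turn tool z deg 19.0 then dp cm [-27.06  -0.61   6.2 ] j [-0.55  0.35  0.42  1.31 -0.14  1.51  0.02]
```

{"name": "apply_moves", "arguments": {
  "twist": [
    [0,0,6.3],
    [0,0,6.3],
    [0,0,6.4],
    [0,0,0],
    [0,0,0],
    [0,0,0],
    [0,0,0],
    [0,0,0]
  ],
  "dp": [
    [0,0,0],
    [0,0,0],
    [0,0,0],
    [-4.8,0,0],
    [-4.8,0,0],
    [-4.8,0,0],
    [-4.8,0,0],
    [-4.8,0,0]
  ],
  "fingers": [-0.15,-0.15,-0.15,-0.15,-0.15,-0.15,-0.15,-0.15]
}}

```text
t: 2.6
position: [0.6127, -0.108, 0.3023]
ee_rot: [3.14, 0.0, 1.404]
contact_force: [1.8, -0.2, -0.4]
gripper_width: 0.0365
```

{"name": "apply_moves", "arguments": {
  "twist": [
    [0,0,0],
    [0,0,0],
    [0,0,0],
    [0,0,0]
  ],
  "dp": [
    [-3.0,-0.6,0],
    [0,0,3],
    [0,0,3.2],
    [0,0,0]
  ],
  "fingers": [-0.15,-0.15,-0.15,-0.15]
}}

```text
t: 3.0
position: [0.5998, -0.134, 0.2357]
ee_rot: [-3.134, 0.0, 1.404]
contact_force: [0.0, 0.3, 0.1]
gripper_width: 0.0361
```

```bash
python3 - <<'E'
from h import *
plan([.602,-.137,.141],80.3)
f,o=snap("wrist","w1");print(proj(f,[[.602,-.137,.16],[.615,-.0641,.16],[.5894,-.2107,.16]],o))
E
```

```text
pos [ 0.5998 -0.134   0.2357] rpy [-179.6    0.    80.4] w 0.036137717906430576 F [0.  0.3 0.1] t 3.0
turn tool z deg 0.1 then dp cm [-0.26  0.27  9.47] j [-0.3   0.27  0.59  1.55 -0.15  1.37  0.13]
[[324.7679 212.6811]
 [326.2075 115.0232]
 [324.2001 292.8987]]
```

View pics/w1.png

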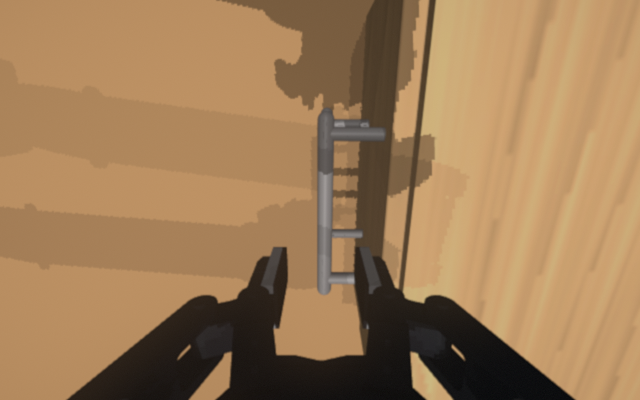

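The wrist view shows the upper bar between the jaws. Its ends are at (325,112) and (324,290), within about 3 px of the projection, so I go down onto it.

{"name": "apply_moves", "arguments": {
  "twist": [
    [0,0,0],
    [0,0,0],
    [0,0,0],
    [0,0,0],
    [0,0,0],
    [0,0,0]
  ],
  "dp": [
    [-0.3,0.25,0],
    [0,0,2.4],
    [0,0,2.4],
    [0,0,2.4],
    [0,0,2.3],
    [0,0,0]
  ],
  "fingers": [-0.15,-0.15,-0.15,-0.15,-0.15,-0.15]
}}

```text
t: 3.65
position: [0.6046, -0.1367, 0.144]
ee_rot: [-3.141, 0.001, 1.407]
contact_force: [-0.4, -0.2, 0.5]
gripper_width: 0.0364
```

{"name": "apply_moves", "arguments": {
  "twist": [
    [0,0,0],
    [0,0,0],
    [0,0,0],
    [0,0,0],
    [0,0,0],
    [0,0,0]
  ],
  "dp": [
    [0,0,0],
    [0,0,0],
    [0,0,0],
    [0,0,0],
    [0,0,0],
    [0,0,0]
  ],
  "fingers": [-1,-1,-1,-1,-1,-1],
  "squeeze": 50
}}

```text
t: 4.25
position: [0.6035, -0.1365, 0.1466]
ee_rot: [-3.14, -0.001, 1.406]
contact_force: [-6.4, 1.8, 5.8]
gripper_width: 0.0101
```

{"name": "apply_moves", "arguments": {
  "twist": [
    [0,0,0],
    [0,0,0],
    [0,0,0],
    [0,0,0]
  ],
  "dp": [
    [0,-0.5,0],
    [0,-1.5,0],
    [0,-2,0],
    [0,-1,0]
  ],
  "fingers": [-1,-1,-1,-1]
}}

```text
t: 4.65
position: [0.556, -0.1283, 0.1465]
ee_rot: [3.137, -0.001, 1.407]
contact_force: [2.5, -0.6, 3.6]
gripper_width: 0.0099
```

```bash
python3 - <<'E'
from h import *
plan([.604-.183*np.cos(np.radians(9.7)),-.1365+.183*np.sin(np.radians(9.7)),.144],80.3)
f,o=snap("top","t2")
a=cv2.resize(f["frame"][40:220,330:500],None,fx=3.2,fy=3.2,interpolation=2);cv2.imwrite("pics/t2.png",a[:,:,::-1])
E
```

```text
pos [ 0.556  -0.1283  0.1465] rpy [179.7  -0.1  80.6] w 0.009904044341347378 F [ 2.5 -0.6  3.6] t 4.65
turn tool z deg 0.3 then dp cm [ -0.   -13.43   0.25] j [-0.33  0.23  0.58  1.78 -0.14  1.17  0.13]
```

View pics/t2.png

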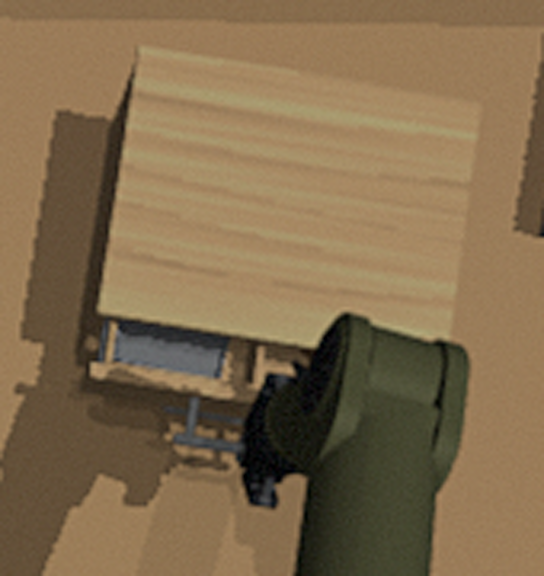

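The drawer is opening, with the grey tray in the left compartment at about (165,345). I keep pulling.

{"name": "apply_moves", "arguments": {
  "twist": [
    [0,0,0],
    [0,0,0],
    [0,0,0],
    [0,0,0],
    [0,0,0],
    [0,0,0],
    [0,0,0],
    [0,0,0]
  ],
  "dp": [
    [0,-2,0],
    [0,-2.2,0],
    [0,-2.2,0],
    [0,-2.2,0],
    [0,-2.2,0],
    [0,-1.6,0],
    [0,-0.8,0],
    [0,0,0]
  ],
  "fingers": [-1,-1,-1,-1,-1,-1,-1,-1]
}}

```text
t: 5.5
position: [0.4257, -0.1055, 0.1464]
ee_rot: [3.138, -0.004, 1.407]
contact_force: [-1.3, 4.1, 8.8]
gripper_width: 0.0101
```

{"name": "apply_moves", "arguments": {
  "twist": [
    [0,0,0],
    [0,0,0],
    [0,0,0],
    [0,0,0],
    [0,0,0],
    [0,0,0],
    [0,0,0],
    [0,0,0]
  ],
  "dp": [
    [0,0,0],
    [0,0,0],
    [0,0,0],
    [0,0,-1],
    [0,0,-3],
    [0,0,-4],
    [0,0,-4],
    [0,0,-4]
  ],
  "fingers": [-0.15,-0.15,-0.15,-0.15,-0.15,-0.15,-0.15,-0.15]
}}

```text
t: 6.3
position: [0.4247, -0.107, 0.3065]
ee_rot: [3.141, -0.0, 1.406]
contact_force: [0.9, 0.3, 0.5]
gripper_width: 0.0366
```

```bash
python3 - <<'E'
from h import *
c=np.array([.4475,.3931]);a=np.radians(8.7);g=c-.005*np.array([np.cos(a),np.sin(a)]);print(g)
plan([*g,.12],188.7)
plan([*g,.12],80.3)
E
```

```text
[0.4426 0.3923]
pos [ 0.4247 -0.107   0.3065] rpy [180.   -0.   80.6] w 0.03663282954783298 F [0.9 0.3 0.5] t 6.3
turn tool z deg -108.1 then dp cm [-9.31 49.09 18.65] j [-0.4  -0.21  0.5   1.83  0.1   1.49 -0.08]
pos [ 0.4247 -0.107   0.3065] rpy [180.   -0.   80.6] w 0.03663282954783298 F [0.9 0.3 0.5] t 6.3
turn tool z deg 0.3 then dp cm [49.52 -6.66 18.65] j [-0.4  -0.21  0.5   1.83  0.1   1.49 -0.08]
```

{"name": "apply_moves", "arguments": {
  "twist": [
    [0,0,0],
    [0,0,0],
    [0,0,0],
    [0,0,0],
    [0,0,0],
    [0,0,0],
    [0,0,0],
    [0,0,0]
  ],
  "dp": [
    [3,1.2,0],
    [4.5,0.8,0],
    [4.7,0,0],
    [4.7,0,0],
    [4.7,-1.2,0],
    [4.7,-1.2,0],
    [4.7,-1.2,0],
    [4.7,-1.2,0]
  ],
  "fingers": [1,1,1,1,1,1,1,1]
}}

```text
t: 7.1
position: [0.4554, 0.2518, 0.3049]
ee_rot: [3.141, -0.0, 1.406]
contact_force: [0.3, 0.0, 0.3]
gripper_width: 0.0853
```

{"name": "apply_moves", "arguments": {
  "twist": [
    [0,0,0],
    [0,0,0],
    [0,0,0],
    [0,0,-8.5],
    [0,0,-8.5],
    [0,0,-8.5],
    [0,0,-8.5],
    [0,0,-8.5]
  ],
  "dp": [
    [4.7,-1.2,0],
    [4.6,-1.2,0],
    [4.5,-1.2,0],
    [0,0,1],
    [0,0,1],
    [0,0,1],
    [0,0,1],
    [0,0,1]
  ],
  "fingers": [1,1,1,1,1,1,1,1]
}}

```text
t: 7.9
position: [0.4429, 0.3921, 0.2543]
ee_rot: [-3.141, 0.0, 2.155]
contact_force: [-0.1, -0.7, -0.1]
gripper_width: 0.0856
```

{"name": "apply_moves", "arguments": {
  "twist": [
    [0,0,-8.2],
    [0,0,-8.2],
    [0,0,-8.2],
    [0,0,-8.2],
    [0,0,-8.2],
    [0,0,-8.2],
    [0,0,-8.2],
    [0,0,-8.2]
  ],
  "dp": [
    [0,0,1],
    [0,0,1],
    [0,0,1],
    [0,0,1],
    [0,0,1],
    [0,0,1],
    [0,0,1],
    [0,0,1]
  ],
  "fingers": [1,1,1,1,1,1,1,1]
}}

```text
t: 8.7
position: [0.4429, 0.3921, 0.1743]
ee_rot: [-3.141, 0.0, -2.984]
contact_force: [-0.5, -0.2, 0.6]
gripper_width: 0.0855
```

```bash
python3 - <<'E'
from h import *
plan([.4426,.3923,.14],188.7)
f,o=snap("wrist","w2")
print(proj(f,[[.4475,.3931,.022],[.4426,.3923,.022]],o))
im=f["frame"];hsv=cv2.cvtColor(im,cv2.COLOR_RGB2HSV)
m=((hsv[...,1]<50)&(hsv[...,2]>100)).astype(np.uint8);m=cv2.morphologyEx(m,cv2.MORPH_CLOSE,np.ones((15,15)))
for c in cv2.findContours(m,0,2)[0]:
    if cv2.contourArea(c)>300:
        R=cv2.minAreaRect(c);b=ray(f,cv2.boxPoints(R),.02,o);print(np.round(R[0]),b[:,:2].mean(0),b[:,:2].ravel())
E
```

```text
pos [0.4429 0.3921 0.1743] rpy [-180.    0. -171.] w 0.0855267383715817 F [-0.5 -0.2  0.6] t 8.7
turn tool z deg 0.3 then dp cm [0.03 0.03 3.43] j [-0.67  0.23 -0.11  1.68  0.03  1.23  0.94]
[[321.9124 188.9259]
 [321.8962 184.3019]]
[622. 370.] [0.6317 0.8198] [0.5878 0.774  0.5809 0.8173 0.6753 0.8676 0.6829 0.8205]
[193. 244.] [0.5363 0.2622] [0.4874 0.2459 0.4817 0.2664 0.5848 0.2795 0.5913 0.2568]
[321. 183.] [0.4467 0.3925] [0.3811 0.366  0.3761 0.3974 0.512  0.4216 0.5177 0.3852]
[493. 186.] [0.4216 0.5736] [0.3878 0.4757 0.3496 0.5002 0.4504 0.6695 0.4988 0.6488]
```

View pics/w2.png

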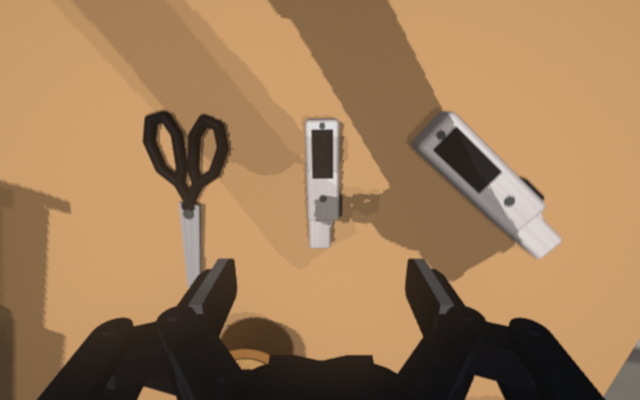

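The wrist view shows the cutter centred between the jaws at (322,185), nose down in the image. The scissors are about 90 mm to the left, well clear. I descend with a part-open gripper.

{"name": "apply_moves", "arguments": {
  "twist": [
    [0,0,0],
    [0,0,0],
    [0,0,0],
    [0,0,0],
    [0,0,0],
    [0,0,0],
    [0,0,0],
    [0,0,0]
  ],
  "dp": [
    [0,0,3],
    [0,0,4],
    [0,0,4],
    [0,0,2],
    [0,0,2],
    [0,0,1.2],
    [0,0,0.7],
    [0,0,0]
  ],
  "fingers": [0.4,0.4,0.4,0.4,0.4,0.4,0.4,0.4]
}}

```text
t: 9.55
position: [0.4426, 0.3919, 0.005]
ee_rot: [-3.141, -0.001, -2.991]
contact_force: [-0.6, -0.5, 0.1]
gripper_width: 0.06
```

{"name": "apply_moves", "arguments": {
  "twist": [
    [0,0,0],
    [0,0,0],
    [0,0,0],
    [0,0,0],
    [0,0,0],
    [0,0,0]
  ],
  "dp": [
    [0,0,0],
    [0,0,0],
    [0,0,0],
    [0,0,0],
    [0,0,0],
    [0,0,0]
  ],
  "fingers": [-1,-1,-1,-1,-1,-1],
  "squeeze": 40
}}

```text
t: 10.15
position: [0.4436, 0.3929, 0.0068]
ee_rot: [3.14, 0.002, -2.99]
contact_force: [-0.2, 0.4, 6.4]
gripper_width: 0.0333
```

```bash
python3 - <<'E'
from h import *
plan([.4426,.3923,.14],188.7)
E
```

```text
pos [0.4436 0.3929 0.0068] rpy [ 179.9    0.1 -171.3] w 0.03328710154048301 F [-0.2  0.4  6.4] t 10.15
turn tool z deg -0.0 then dp cm [  0.11  -0.05 -13.32] j [-0.68  0.41 -0.11  1.82  0.05  0.92  0.91]
```

{"name": "apply_moves", "arguments": {
  "twist": [
    [0,0,0],
    [0,0,0],
    [0,0,0],
    [0,0,0],
    [0,0,0],
    [0,0,0],
    [0,0,0],
    [0,0,0]
  ],
  "dp": [
    [0,0,-1],
    [0,0,-3],
    [0,0,-4],
    [0,0,-4.5],
    [0,0,-4.5],
    [0,0,-4.5],
    [0,0,-4.5],
    [0,0,-4]
  ],
  "fingers": [-1,-1,-1,-1,-1,-1,-1,-1]
}}

```text
t: 10.95
position: [0.4423, 0.3916, 0.3078]
ee_rot: [3.141, 0.0, -2.99]
contact_force: [0.1, 1.2, -2.5]
gripper_width: 0.0329
```

```bash
python3 - <<'E'
from h import *
f,o=snap("top","t3");im=f["frame"];hsv=cv2.cvtColor(im,cv2.COLOR_RGB2HSV)
c0,r0=330,120
a=cv2.resize(im[r0:r0+130,c0:c0+170],None,fx=4,fy=4,interpolation=2);cv2.imwrite("pics/t3.png",a[:,:,::-1])
m=((hsv[...,1]<70)&(hsv[...,2]>50)).astype(np.uint8);m[:130]=0;m[:,:345]=0;m[235:]=0;m[:,440:]=0
for c in cv2.findContours(m,0,2)[0]:
    if cv2.contourArea(c)>300:
        R=cv2.minAreaRect(c);b=ray(f,cv2.boxPoints(R),.118);print(R,b[:,:2].mean(0),b[:,:2].ravel())
plan([.5,.0,.3],170.3)
E
```

```text
((380.94500732421875, 169.94203186035156), (35.94694137573242, 52.0366325378418), 12.804265022277832) [ 0.5969 -0.0539] [ 0.5265  0.0246  0.695  -0.0171  0.6672 -0.133   0.4989 -0.0901]
pos [0.4442 0.3935 0.3154] rpy [ 179.6    0.6 -171.3] w 0.033131481258826624 F [1.5 1.8 3.7] t 11.0
turn tool z deg 18.4 then dp cm [-12.13 -37.85   1.54] j [-0.68  0.17 -0.11  1.47  0.02  1.49  0.94]
```

View pics/t3.png

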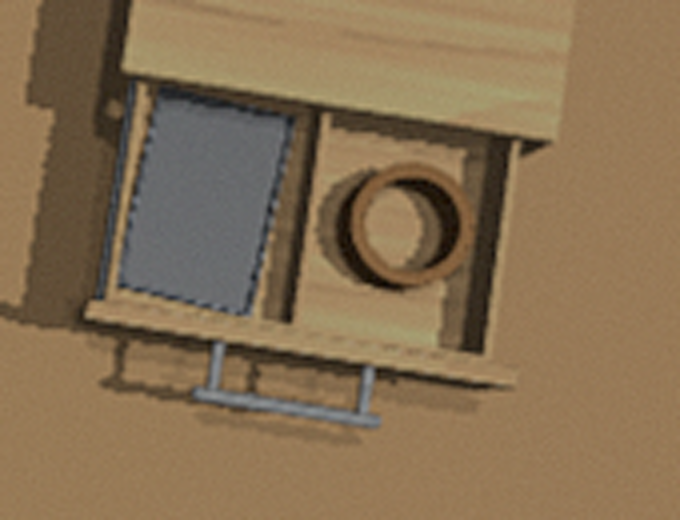

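The crop shows the open drawer with the tray in the left compartment. Its inner corners are about (158,92), (292,115), (248,314) and (118,290), and the roll sits on the right.

```bash
python3 - <<'E'
from h import *
f=r.grab_frame("top")
q=lambda *a:np.array(a)/4.+[330,120]-.4
p=ray(f,q((158,92),(292,115),(248,314),(118,290)),.118)[:,:2];print(p,[np.linalg.norm(p[i]-p[i-3]) for i in range(4)])
c=p.mean(0);d=p[0]+p[1]-p[2]-p[3];a=np.arctan2(d[1],d[0]);print("c",c,"yaw",np.degrees(a))
d=p[0]+p[3]-p[1]-p[2];print("yaw from widths",-np.degrees(np.arctan2(d[0],d[1])))
b=ray(f,q((196,394),(378,421)),.16);print("bar",b)
u=np.radians(-9.7);R=np.array([[np.cos(u),-np.sin(u)],[np.sin(u),np.cos(u)]])
b0=b.mean(0)[:2];print("nominal tray c",b0+R@[.042+.015+.004+.086,.075])
g=c-.005*np.array([np.cos(u),np.sin(u)]);plan([*g,.25],170.3)
E
```

```text
[[ 0.6883 -0.0167]
 [ 0.6679 -0.1276]
 [ 0.5029 -0.0866]
 [ 0.5239  0.0199]] [np.float64(0.11272532124956544), np.float64(0.17003893043947627), np.float64(0.10856670521699326), np.float64(0.16844683243769965)]
c [ 0.5957 -0.0527] yaw -13.254939686023539
yaw from widths -10.774072868736713
bar [[ 0.4367 -0.0342  0.16  ]
 [ 0.4137 -0.1778  0.16  ]]
nominal tray c [ 0.5828 -0.0568]
pos [0.4443 0.3936 0.3125] rpy [ 179.6    0.5 -171.3] w 0.033094004185767925 F [ 0.1  0.5 -1.2] t 11.05
turn tool z deg 18.4 then dp cm [-21.95 -41.45   6.25] j [-0.68  0.17 -0.11  1.48  0.02  1.49  0.94]
```

```bash
python3 - <<'E'
from h import *
u=np.radians(-11.5);g=np.array([.5957,-.0527])-.008*np.array([np.cos(u),np.sin(u)]);print(g)
plan([*g,.21],168.5)
E
```

```text
[ 0.5879 -0.0511]
pos [0.4443 0.3936 0.3125] rpy [ 179.6    0.5 -171.3] w 0.033094004185767925 F [ 0.1  0.5 -1.2] t 11.05
turn tool z deg 20.2 then dp cm [-22.94 -40.72  10.25] j [-0.68  0.17 -0.11  1.48  0.02  1.49  0.94]
```

{"name": "apply_moves", "arguments": {
  "twist": [
    [0,0,5],
    [0,0,5],
    [0,0,5],
    [0,0,5.2],
    [0,0,0],
    [0,0,0],
    [0,0,0],
    [0,0,0]
  ],
  "dp": [
    [0,0,0],
    [0,0,0],
    [0,0,0],
    [0,0,0],
    [-1,-1.8,0],
    [-1.9,-3.4,0],
    [-2.0,-3.5,0],
    [-2.0,-3.5,0]
  ],
  "fingers": [-1,-1,-1,-1,-1,-1,-1,-1]
}}

```text
t: 11.85
position: [0.4854, 0.2569, 0.3039]
ee_rot: [-3.14, -0.002, 2.942]
contact_force: [0.7, 0.1, -2.7]
gripper_width: 0.0333
```

{"name": "apply_moves", "arguments": {
  "twist": [
    [0,0,0],
    [0,0,0],
    [0,0,0],
    [0,0,0],
    [0,0,0],
    [0,0,0],
    [0,0,0],
    [0,0,0]
  ],
  "dp": [
    [-2.0,-3.5,0],
    [-2.0,-3.5,0],
    [-2.0,-3.5,0],
    [-2.0,-3.5,0],
    [-2.0,-3.5,0],
    [-2.0,-3.5,0],
    [-2.0,-3.5,0],
    [-1,-2,0]
  ],
  "fingers": [-1,-1,-1,-1,-1,-1,-1,-1]
}}

```text
t: 12.65
position: [0.5797, -0.0355, 0.304]
ee_rot: [-3.139, -0.002, 2.936]
contact_force: [0.3, 0.6, -3.0]
gripper_width: 0.0331
```

```bash
python3 - <<'E'
from h import *
plan([.5879,-.0511,.119],168.5)
f,o=snap("wrist","w3");print(proj(f,[[.5957,-.0527,.112],[.5879,-.0511,.112]],o))
E
```

```text
pos [ 0.5797 -0.0355  0.304 ] rpy [-179.9   -0.1  168.2] w 0.03310940873255817 F [ 0.3  0.6 -3. ] t 12.65
turn tool z deg -0.3 then dp cm [-1.12 -1.37 18.5 ] j [-0.23  0.15  0.27  1.52 -0.04  1.48  1.41]
[[310.3611 191.1878]
 [310.2605 184.6677]]
```

View pics/w3.png

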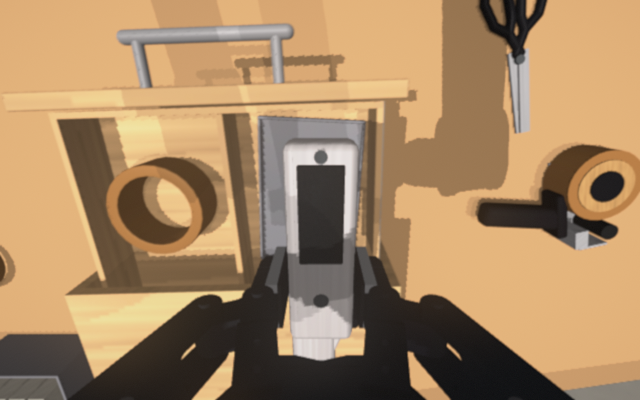

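The wrist view shows the cutter held level. The tray's front edge behind it runs from about (262,117) to (362,123). I check this against the tray estimate.

```bash
python3 - <<'E'
from h import *
o=r.get_obs();f=r.grab_frame("wrist")
p=ray(f,[(262,117),(362,123),(262,240),(366,240)],.123,o)[:,:2];print(p)
d=p[1]-p[0];print(np.linalg.norm(d),-np.degrees(np.arctan2(d[0],d[1])))
for a,b in((2,0),(3,1)):
    d=p[a]-p[b];print(np.degrees(np.arctan2(d[1],d[0])))
u=np.radians(-12);print("centre",(p[0]+p[1])/2+.086*np.array([np.cos(u),np.sin(u)]))
plan([.5879,-.0511,.119],168.0)
E
```

```text
[[ 0.5027 -0.0876]
 [ 0.5307  0.0141]
 [ 0.6408 -0.1264]
 [ 0.6666 -0.0037]]
0.10552015715661722 -15.349161095303431
-15.674918022131736
-7.478775151805308
centre [ 0.6008 -0.0546]
pos [ 0.5795 -0.0363  0.3039] rpy [-179.8   -0.1  168.1] w 0.033108226172968186 F [ 0.4 -0.3 -2. ] t 12.75
turn tool z deg 0.1 then dp cm [-1.13 -1.27 18.49] j [-0.23  0.15  0.28  1.52 -0.04  1.48  1.41]
```

{"name": "apply_moves", "arguments": {
  "twist": [
    [0,0,0],
    [0,0,0],
    [0,0,0],
    [0,0,0],
    [0,0,0],
    [0,0,0],
    [0,0,0],
    [0,0,0]
  ],
  "dp": [
    [-1.3,-1.3,0],
    [0,0,2],
    [0,0,3.5],
    [0,0,3.5],
    [0,0,3.5],
    [0,0,3],
    [0,0,1.5],
    [0,0,0]
  ],
  "fingers": [-1,-1,-1,-1,-1,-1,-1,-1]
}}

```text
t: 13.55
position: [0.588, -0.0452, 0.1325]
ee_rot: [-3.141, -0.006, 2.942]
contact_force: [-0.9, 0.2, -2.1]
gripper_width: 0.0327
```

```bash
python3 - <<'E'
from h import *
plan([.5879,-.0511,.119],168.0)
f,o=snap("scene","s1");cv2.imwrite("pics/s1.png",cv2.resize(f["frame"][60:240,110:330],None,fx=3,fy=3,interpolation=2)[:,:,::-1])
E
```

```text
pos [ 0.588  -0.0452  0.1325] rpy [-180.    -0.3  168.6] w 0.03271314665496232 F [-0.9  0.2 -2.1] t 13.55
turn tool z deg 0.6 then dp cm [-0.11 -0.58  1.35] j [-0.2   0.27  0.27  1.73 -0.08  1.16  1.46]
```

{"name": "apply_moves", "arguments": {
  "twist": [
    [0,0,0],
    [0,0,0],
    [0,0,0],
    [0,0,0],
    [0,0,0],
    [0,0,0]
  ],
  "dp": [
    [-0.1,-0.5,0],
    [0,0,0.4],
    [0,0,0.4],
    [0,0,0.2],
    [0,0,0.2],
    [0,0,0]
  ],
  "fingers": [-1,-1,-1,-1,-1,-1]
}}

```text
t: 14.2
position: [0.5901, -0.0511, 0.123]
ee_rot: [3.142, -0.001, 2.941]
contact_force: [0.6, 0.6, -2.1]
gripper_width: 0.0331
```

{"name": "apply_moves", "arguments": {
  "twist": [
    [0,0,0],
    [0,0,0],
    [0,0,0]
  ],
  "dp": [
    [0,0,0.1],
    [0,0,0.1],
    [0,0,0]
  ],
  "fingers": [-1,-1,-1]
}}

```text
t: 14.5
position: [0.5903, -0.0512, 0.1212]
ee_rot: [3.142, -0.0, 2.941]
contact_force: [0.2, -0.8, -1.2]
gripper_width: 0.033
```

{"name": "apply_moves", "arguments": {
  "twist": [
    [0,0,0],
    [0,0,0],
    [0,0,0]
  ],
  "dp": [
    [0,0,0.1],
    [0,0,0.1],
    [0,0,0]
  ],
  "fingers": [-1,-1,-1]
}}

```text
t: 14.8
position: [0.5902, -0.0513, 0.1191]
ee_rot: [-3.142, -0.0, 2.941]
contact_force: [1.1, -0.0, -2.1]
gripper_width: 0.0333
```

{"name": "apply_moves", "arguments": {
  "twist": [
    [0,0,0],
    [0,0,0],
    [0,0,0]
  ],
  "dp": [
    [0,0,0.1],
    [0,0,0],
    [0,0,0]
  ],
  "fingers": [-1,-1,-1]
}}

```text
t: 15.1
position: [0.5905, -0.0513, 0.1188]
ee_rot: [3.141, 0.001, 2.941]
contact_force: [-2.3, 0.0, 1.9]
gripper_width: 0.0332
```

The load has come off the wrist (−2 N to +1.9 N), so the cutter is resting on the tray floor. I release and lift.

{"name": "apply_moves", "arguments": {
  "twist": [
    [0,0,0],
    [0,0,0],
    [0,0,0],
    [0,0,0],
    [0,0,0]
  ],
  "dp": [
    [0,0,0],
    [0,0,0],
    [0,0,0],
    [0,0,0],
    [0,0,0]
  ],
  "fingers": [-0.1,0,0.15,0.25,0.25]
}}

```text
t: 15.6
position: [0.5903, -0.0513, 0.1183]
ee_rot: [3.142, 0.0, 2.941]
contact_force: [0.0, -0.4, 0.5]
gripper_width: 0.0536
```

{"name": "apply_moves", "arguments": {
  "twist": [
    [0,0,0],
    [0,0,0],
    [0,0,0],
    [0,0,0],
    [0,0,0],
    [0,0,0],
    [0,0,0]
  ],
  "dp": [
    [0,0,-1],
    [0,0,-3],
    [0,0,-4],
    [0,0,-4],
    [0,0,-4],
    [0,0,-2],
    [0,0,0]
  ],
  "fingers": [0.25,0.25,0.25,0.25,0.25,0.25,0.25]
}}

```text
t: 16.3
position: [0.5921, -0.0516, 0.3033]
ee_rot: [3.14, 0.008, 2.941]
contact_force: [0.5, 0.3, 0.5]
gripper_width: 0.0535
```

```bash
python3 - <<'E'
from h import *
u=np.radians(-9.7);x=np.array([np.cos(u),np.sin(u)])
plan([*(np.array([.4252,-.106])-.05*x),.3],80.3)
f,o=snap("wrist","w4")
E
```

```text
pos [ 0.5921 -0.0516  0.3033] rpy [179.9   0.5 168.5] w 0.05349403203281537 F [0.5 0.3 0.5] t 16.3
turn tool z deg 88.2 then dp cm [ -8.18 -20.54   0.33] j [-0.21  0.17  0.29  1.5  -0.05  1.47  1.45]
```

View pics/w4.png

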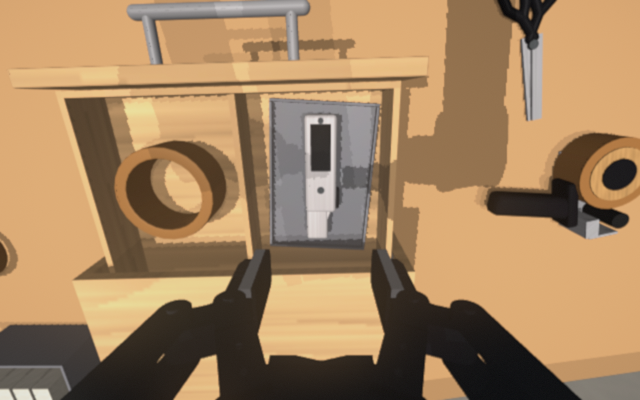

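The cutter lies flat inside the tray at (320,175), fully within the walls, and the roll is still at (170,187). Now I turn and take the bar again to shut the drawer.

{"name": "apply_moves", "arguments": {
  "twist": [
    [0,0,8],
    [0,0,8],
    [0,0,8],
    [0,0,8],
    [0,0,8],
    [0,0,8],
    [0,0,8],
    [0,0,8]
  ],
  "dp": [
    [0,0,0],
    [0,0,0],
    [0,0,0],
    [0,0,0],
    [0,0,0],
    [0,0,0],
    [0,0,0],
    [0,0,0]
  ],
  "fingers": [-0.15,-0.15,-0.15,-0.15,-0.15,-0.15,-0.15,-0.15]
}}

```text
t: 17.15
position: [0.5895, -0.0512, 0.2965]
ee_rot: [-3.139, -0.001, 1.818]
contact_force: [-0.3, 0.3, -0.7]
gripper_width: 0.0359
```

{"name": "apply_moves", "arguments": {
  "twist": [
    [0,0,8],
    [0,0,8],
    [0,0,8],
    [0,0,0],
    [0,0,0],
    [0,0,0],
    [0,0,0],
    [0,0,0]
  ],
  "dp": [
    [0,0,0],
    [0,0,0],
    [0,0,0],
    [-2,-4,0],
    [-2,-4,0],
    [-2,-4,0],
    [-2,-3.5,0],
    [0,0,0]
  ],
  "fingers": [-0.15,-0.15,-0.15,-0.15,-0.15,-0.15,-0.15,-0.15]
}}

```text
t: 17.95
position: [0.4199, -0.1068, 0.2975]
ee_rot: [-3.14, -0.001, 1.401]
contact_force: [-0.1, 0.6, -0.4]
gripper_width: 0.0366
```

```bash
python3 - <<'E'
from h import *
plan([.4252,-.106,.144],80.5)
f=r.grab_frame("wrist");o=r.get_obs();print(proj(f,[[.4252,-.106,.16]],o))
m=cv2.cvtColor(f["frame"],cv2.COLOR_RGB2HSV);m=((m[...,1]<60)&(m[...,2]>70)).astype(np.uint8)
n,l,s,c=cv2.connectedComponentsWithStats(m)
for i in range(1,n):
    if s[i,4]>400: print(s[i],c[i])
np.save("w5.npy",f["frame"])
E
```

```text
pos [ 0.4199 -0.1068  0.2975] rpy [-179.9   -0.1   80.3] w 0.03663551383660406 F [-0.1  0.6 -0.4] t 17.95
turn tool z deg -0.2 then dp cm [ 0.17  0.51 15.35] j [-0.3  -0.2   0.42  1.85  0.08  1.48 -0.06]
[[323.7963 187.7061]]
[  398    28   184   134 17825] [481.8968  93.4332]
[ 322  104   53  151 2388] [334.9983 174.7814]
[360 247  21  47 455] [369.6901 268.9648]
[261 248  21  46 445] [271.2742 269.418 ]
[608 380  32  20 539] [625.6141 390.1948]
```

{"name": "apply_moves", "arguments": {
  "twist": [
    [0,0,0],
    [0,0,0],
    [0,0,0],
    [0,0,0],
    [0,0,0],
    [0,0,0],
    [0,0,0],
    [0,0,0]
  ],
  "dp": [
    [0.2,0.7,0],
    [0,0,3],
    [0,0,3],
    [0,0,3],
    [0,0,2.5],
    [0,0,2.2],
    [0,0,1.6],
    [0,0,0]
  ],
  "fingers": [-0.15,-0.15,-0.15,-0.15,-0.15,-0.15,-0.15,-0.15]
}}

```text
t: 18.8
position: [0.4332, -0.1032, 0.1442]
ee_rot: [-3.141, 0.001, 1.406]
contact_force: [-0.6, -0.4, 0.9]
gripper_width: 0.0361
```

{"name": "apply_moves", "arguments": {
  "twist": [
    [0,0,0],
    [0,0,0],
    [0,0,0],
    [0,0,0],
    [0,0,0]
  ],
  "dp": [
    [0,0,0],
    [0,0,0],
    [0,0,0],
    [0,0,0],
    [0,0,0]
  ],
  "fingers": [-1,-1,-1,-1,-1],
  "squeeze": 50
}}

```text
t: 19.3
position: [0.4314, -0.1031, 0.1446]
ee_rot: [-3.141, -0.001, 1.405]
contact_force: [2.2, 1.8, -9.0]
gripper_width: 0.0102
```

{"name": "apply_moves", "arguments": {
  "twist": [
    [0,0,0],
    [0,0,0],
    [0,0,0],
    [0,0,0],
    [0,0,0],
    [0,0,0],
    [0,0,0],
    [0,0,0]
  ],
  "dp": [
    [0,0.4,0],
    [0,0.9,0],
    [0,1.3,0],
    [0,1.3,0],
    [0,1.3,0],
    [0,1.3,0],
    [0,1.3,0],
    [0,1.3,0]
  ],
  "fingers": [-1,-1,-1,-1,-1,-1,-1,-1]
}}

```text
t: 20.1
position: [0.5207, -0.1188, 0.1446]
ee_rot: [-3.138, 0.0, 1.405]
contact_force: [-2.1, 2.1, -3.0]
gripper_width: 0.0103
```

{"name": "apply_moves", "arguments": {
  "twist": [
    [0,0,0],
    [0,0,0],
    [0,0,0],
    [0,0,0],
    [0,0,0],
    [0,0,0],
    [0,0,0]
  ],
  "dp": [
    [0,1.3,0],
    [0,1.3,0],
    [0,1.3,0],
    [0,1.3,0],
    [0,1,0],
    [0,0.7,0],
    [0,0,0]
  ],
  "fingers": [-1,-1,-1,-1,-1,-1,-1]
}}

```text
t: 20.8
position: [0.5902, -0.1309, 0.1447]
ee_rot: [3.141, 0.001, 1.405]
contact_force: [2.3, -1.6, -8.9]
gripper_width: 0.0099
```

```bash
python3 - <<'E'
from h import *
plan([.6035,-.1365,.1445],80.5)
E
```

```text
pos [ 0.5902 -0.1309  0.1447] rpy [179.9   0.1  80.5] w 0.009933256701123829 F [ 2.3 -1.6 -8.9] t 20.8
turn tool z deg -0.0 then dp cm [-0.33  1.4   0.02] j [-0.23  0.3   0.48  1.7  -0.15  1.18  0.12]
```

Now I push the rest in small steps, watching the force.

{"name": "apply_moves", "arguments": {
  "twist": [
    [0,0,0],
    [0,0,0],
    [0,0,0]
  ],
  "dp": [
    [0,0.6,0],
    [0,0.6,0],
    [0,0.3,0]
  ],
  "fingers": [-1,-1,-1]
}}

```text
t: 21.1
position: [0.6037, -0.1332, 0.1446]
ee_rot: [-3.14, 0.001, 1.405]
contact_force: [-2.8, -1.0, -8.5]
gripper_width: 0.0101
```

{"name": "apply_moves", "arguments": {
  "twist": [
    [0,0,0],
    [0,0,0],
    [0,0,0]
  ],
  "dp": [
    [0,0.2,0],
    [0,0.2,0],
    [0,0,0]
  ],
  "fingers": [-1,-1,-1]
}}

```text
t: 21.4
position: [0.604, -0.1333, 0.1446]
ee_rot: [-3.132, -0.0, 1.404]
contact_force: [-13.3, 0.6, -2.9]
gripper_width: 0.0099
```

{"name": "apply_moves", "arguments": {
  "twist": [
    [0,0,0],
    [0,0,0]
  ],
  "dp": [
    [0,0.2,0],
    [0,0,0]
  ],
  "fingers": [-1,-1]
}}

```text
t: 21.6
position: [0.604, -0.1332, 0.1446]
ee_rot: [-3.128, -0.001, 1.404]
contact_force: [-17.8, 2.0, 0.3]
gripper_width: 0.01
```

The drawer is against its stop: force rises with no travel. I relax the push, release and rise.

{"name": "apply_moves", "arguments": {
  "twist": [
    [0,0,0],
    [0,0,0],
    [0,0,0],
    [0,0,0],
    [0,0,0],
    [0,0,0],
    [0,0,0],
    [0,0,0]
  ],
  "dp": [
    [0,-0.3,0],
    [0,0,0],
    [0,0,0],
    [0,0,0],
    [0,0,-1],
    [0,0,-3],
    [0,0,-4],
    [0,0,-4]
  ],
  "fingers": [-1,-0.15,-0.15,-0.15,-0.15,-0.15,-0.15,-0.15]
}}

```text
t: 22.4
position: [0.6073, -0.1331, 0.2678]
ee_rot: [3.14, -0.0, 1.405]
contact_force: [0.9, -0.4, 0.4]
gripper_width: 0.0364
```

{"name": "apply_moves", "arguments": {
  "twist": [
    [0,0,0],
    [0,0,0],
    [0,0,0],
    [0,0,0],
    [0,0,0],
    [0,0,0]
  ],
  "dp": [
    [0,0,-3],
    [3,-3,0],
    [4,-3,0],
    [4,-3,0],
    [3,-2,0],
    [0,0,0]
  ],
  "fingers": [-0.15,-0.15,-0.15,-0.15,-0.15,-0.15]
}}

```text
t: 23.0
position: [0.5205, 0.0297, 0.297]
ee_rot: [3.14, -0.004, 1.415]
contact_force: [-0.0, -0.1, -0.2]
gripper_width: 0.0363
```

```bash
python3 - <<'E'
from h import *
f0=cv2.imread("pics/top1.png")
f,o=snap("top","t5");print(o["t"],o["position"])
s,_=snap("scene","s5")
a=np.vstack([cv2.resize(f["frame"][40:260,170:500],(660,440))[:300],cv2.resize(s["frame"][60:280,110:400],None,fx=1,fy=1)[:220].repeat(1,0) if 0 else cv2.resize(s["frame"][80:320,120:480],(660,440))[:300]])
cv2.imwrite("pics/end.png",a[:,:,::-1])
E
```

```text
23.0 [0.5205 0.0297 0.297 ]
```

View pics/end.png

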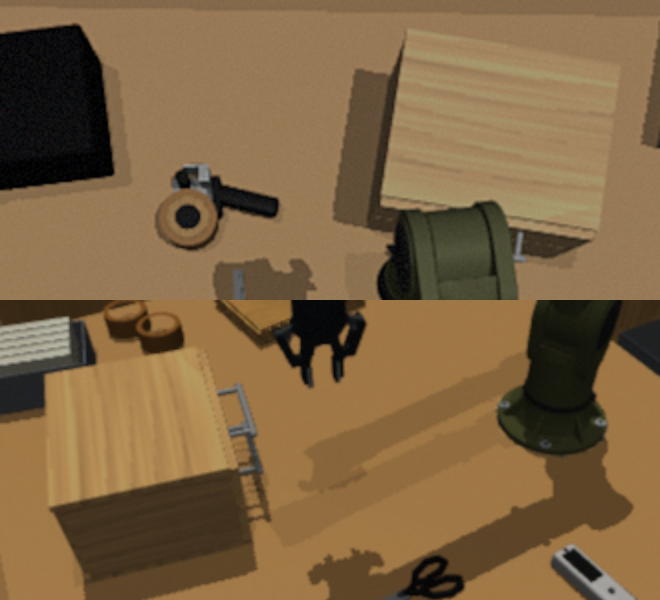

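The drawer is shut flush, the gripper is clear, and the scissors and dispenser look unmoved. I hand in.

```bash
python3 -c "
from station import r
print(r.close_job())"
```

```text
the job is handed in; nothing more can be done
None
```

The smallest cutter is flat in the tray in the upper drawer, and the drawer is pushed shut. I handed the job in after about 23 s of robot time.

**What I did:**
- I pulled the upper drawer out about 180 mm by its bar.
- I lowered the cutter into the tray, in the left compartment, until the force showed it resting on the floor, then let go.
- I took the bar again and pushed the drawer in.

**Last checks:**
- **Cutter:** after I let go, the wrist picture showed it lying flat, fully inside the tray walls. I did not see it again once the drawer was shut.
- **Drawer shut:** the push rose to about 18 N with no further travel. The final pictures show the front flush, with the arm hiding part of it in the top view. The gripper ended at x = 0.604 m, against 0.6035 m when I first gripped the bar.
- **Other things:** the roll was in its compartment before I shut the drawer. By eye, the lower drawer, scissors and dispenser look unmoved; I did not measure them again.
- **Forces:** the largest wrist force reported was about 18 N, read only at the end of each move.

**One disagreement:** when I went to the bar the second time, it was a few millimetres from where I had left it by the arm's reading. That was within the jaw clearance, and the grip held.

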